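# Puff of cleaner on a jaw insert

## Task

The ribbed steel jaw insert on the desk needs a shot of cleaner. On the spray can whose bent tube points down at the insert, press the nozzle cap all the way down, keep it down for about half a second, then let go so that it springs fully back up. Do not set off the other spray can and do not shift the jaw insert.

Things in the scene. Friction and masses are not known exactly. Their poses are not given: they have to be found in the camera images.
- slim_cap_top (a point): Centre of the flat top (35 mm across) of the cap to press: round, white, 41 mm across, 26 mm high, on the slim aluminium can (52 mm in diameter, cap's top 185 mm above the desk), fixed upright in a dark cup with an 80 mm round foot. z is up; y points along the nozzle and its thin black bent tube, which reaches 70 mm out from the axis and ends about 100 mm above the desk. Moves down with the cap.
- slim_cap (a joint): Travel of that cap in m: 0 = up (rest), 0.008 = fully down. It slides straight down against a spring: about 1 N starts it, about 4.5 N holds it fully down on a rigid stop, and it returns by itself when released.
- wide_cap_top (a point): Centre of the flat top of the same kind of cap on the other spray can, to be left alone: a wider, shorter aluminium can (68 mm in diameter, cap's top 145 mm above the desk, foot 96 mm across, short nozzle without a tube), also fixed upright. It may stand left or right of the slim can, 0.12 m or more away.
- wide_cap (a joint): Travel of the other can's cap in m, 0 = up (as it must stay), 0.008 = fully down, with the same spring.
- jaw_insert_mid (a point): Centre, half-way up, of the loose ribbed grey steel jaw insert, 64 x 28 x 19 mm, lying on the desk in front of the slim can's tube, about 95 mm from that can's axis. x is its long direction, z up.

How it is judged:
By the outcome, as a careful person would: the job done as asked, in the order asked, and still so for the second after the job is handed in, with the robot touching nothing.
It also fails if it takes over 24 s, if anything falls off the work surface, if the arm or the gripper's body presses on something with over 40 N, if the wrist force passes 120 N, or if a joint passes its speed limit or range.

## Robot

A 6-joint arm with a two-finger parallel gripper is mounted at the origin on a cart in front of the work surface, level with it; the furniture and walls round the work are solid. World frame = base frame: x ahead of the robot, y to its left, z up, the work surface at z = 0. Lengths are in m, angles in rad, forces in N, time in s.
With the tool pointing down it reaches from about 0.25 to 0.725 m from the base axis. Payload 4 kg.
Tool frame: the origin (TCP) lies midway between the tips of the shut fingers; the grasp point (between the pads) lies 19 mm behind it; z points along the fingers, y is the direction in which the jaws open and shut (so a half turn about z gives the same grasp; the last joint's range is limited). The gripper opens to 85 mm and grips with 20 to 120 N. Pads are 22 mm wide; open, the fingers measure 114 mm over their backs; the gripper's body (76 mm by 85 mm) begins 54 mm behind the grasp point. The pads swing forward as they close: fully open they stand 13 mm farther back than shut.
Start: joints at [1.349, 0.241, 0.005, 1.335, 0, 1.571], TCP at [0.11, 0.488, 0.231] pointing down, gripper open.
Joint ranges: [-2.72, 2.72], [-1.05, 1.87], [-1.09, 1.28], [-1.99, 2.15], [-1.42, 1.44], [-3.14, 3.14]. Speed limits (rad/s): [2.79, 2.79, 3.14, 3.14, 3.14, 3.14].

## Interface

Orientations are given as a unit quaternion [x, y, z, w].
In Python, from workcell import bot, eyes, job gives the robot as it stands.
- The arm moves only by the shell command python3 -m crank 'ROWS'. ROWS is a JSON object of lists of equal length, an entry for each row: "dr": the turn, a rotation vector about the tool's x, y, z in rad, a list of three; "travel": the shift along the tool's x, y, z in m, a list of three; "hand": the finger opening in m, from 0 to 0.0854. In form: {"dr": [[wx, wy, wz], ...], "travel": [[x, y, z], ...], "hand": [hand, ...]}. A call has 1 to 10 rows; each row is the pose to reach, as a shift and turn from the pose commanded when the call began, along the tool's axes at that moment; what a row does not reach only later rows make up. A row lasts 1/8 s, in which the tool goes at most 62.5 mm and 10.7 degrees, less where a joint would pass 70% of its speed; a pose out of reach is approached as far as the arm can. A call with a gripper value outside its range is refused whole. The fingers move at their own pace and stop on an object; the grip force is fixed at half the most. Time passes only in rows, so rows that repeat a pose let the fingers close. It gives the time, the measured TCP pose, the force and the opening at its end, in the units of the state.
- bot.get_obs(): the state, without advancing time (a new reading comes with each control period).
- eyes.camera(name): name is "scene" or "top"; returns a dict with "color" (480x640x3 uint8, red, green, blue), "K" (3x3 intrinsics, pixels), "R" (3x3) and "t" (3): a world point X has camera coordinates R X + t. Camera axes: x right, y down, z forward; pixel columns grow to the right and rows downward; lengths in m; the calibration is good to about 2 mm. A picture is of the moment at which its call begins. There is no depth.
- job.job_done(): hands the job in, once; it reports no verdict.
The state is a dict: "clock": time; "joint_pos": joint angles; "joint_vel": joint speeds; "tau": joint torques, N m; "eef_pos": TCP position; "tool_rot": TCP orientation; "ft_force": force on the tool from outside, world axes, zero at the start; "ft_torque": the same for the moment, N m; "grip_width": finger opening in m.
Only numpy, scipy, OpenCV 4.12 (cv2) and the standard library are available. Lean on these libraries where they do the work, as an engineer would, in place of code of your own. Each camera call takes 0.05 s, during which the arm holds its last target.

## Working session

There is one attempt and no reset: what is moved stays moved. The work goes in short steps, Python scripts to look and compute and a shell command to move; the robot and the scene stay as the last step left them, time stands still between calls to the robot, and variables do not carry over. Pictures are saved under pics/ and viewed, and the job is handed in when it is done.

```bash
mkdir -p pics
python3 - <<'E'
from workcell import bot,eyes,job
import cv2
o=bot.get_obs();print({k:o[k] for k in('clock','eef_pos','tool_rot','ft_force','grip_width')})
import pickle
d={}
for n in('scene','top'):
    c=eyes.camera(n);d[n]=c;cv2.imwrite(f'pics/{n}0.png',c['color'][:,:,::-1]);print(n,c['K'],c['R'],c['t'])
pickle.dump(d,open('c0.pkl','wb'))
E
```

```text
{'clock': 0.0, 'eef_pos': array([0.10983952, 0.48714086, 0.2304138 ]), 'tool_rot': array([ 1.10651128e-01,  9.93858747e-01, -1.05177340e-03, -1.10678931e-04]), 'ft_force': array([ 0.7283238 , -0.74016008, -0.34159625]), 'grip_width': 0.08549545755040903}
scene [[509.23604881   0.         323.47608431]
 [  0.         509.23604881 240.60910941]
 [  0.           0.           1.        ]] [[ 0.88695713 -0.46132693  0.02201167]
 [-0.28380533 -0.58201052 -0.76204875]
 [ 0.36436463  0.66965754 -0.64714542]] [-0.28117284  0.41358304  0.5505452 ]
top [[560.82888402   0.         321.59846863]
 [  0.         560.82888402 253.76312927]
 [  0.           0.           1.        ]] [[-0.01862438 -0.99963882 -0.01937441]
 [-0.99394701  0.02060978 -0.10791005]
 [ 0.10827037  0.01724738 -0.99397186]] [0.30875895 0.46960488 0.93178905]
```

View pics/scene0.png

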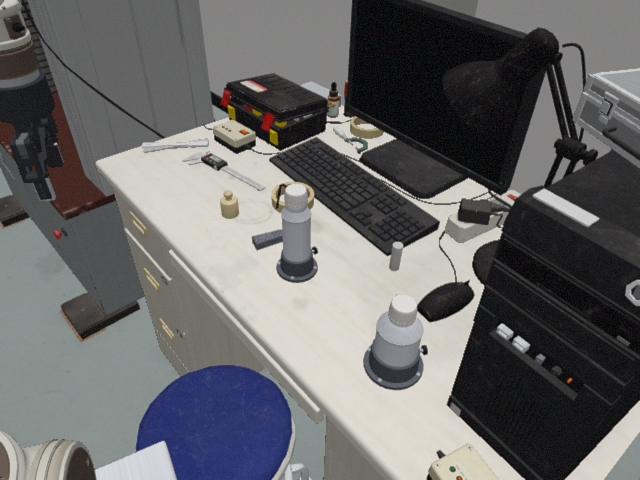

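View pics/top0.png

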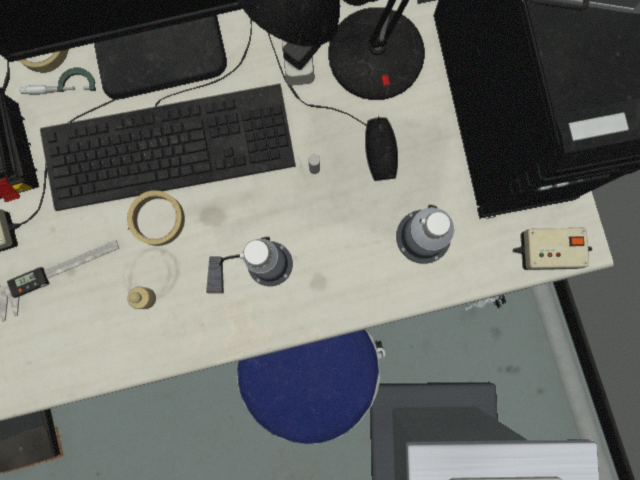

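The scene view shows the slim can's cap at about (297,192) and the wide can's at (403,308). In the top view the slim cap is at (257,253), with its tube leading left to the insert at (215,274). The wide cap is at (438,223). Next I'll measure all of these.

```bash
cat > h.py <<'E'
import numpy as np,cv2
def ray(c,uv):
    d=c['R'].T@np.linalg.inv(c['K'])@np.array([uv[0],uv[1],1.]);return -c['R'].T@c['t'],d
def plane(c,uv,z):
    o,d=ray(c,uv);return o+d*(z-o[2])/d[2]
def tri(c1,p1,c2,p2):
    P=[c['K']@np.c_[c['R'],c['t']] for c in(c1,c2)]
    X=cv2.triangulatePoints(P[0],P[1],np.float64(p1).reshape(2,1),np.float64(p2).reshape(2,1))[:,0];return X[:3]/X[3]
def white(c,box,th):
    x0,y0,x1,y1=box;g=c['color'][y0:y1,x0:x1].min(2)
    m=(g>th).astype('uint8')
    cs,_=cv2.findContours(m,cv2.RETR_EXTERNAL,cv2.CHAIN_APPROX_NONE)
    k=max(cs,key=cv2.contourArea);e=cv2.fitEllipse(k);return np.array(e[0])+[x0,y0],e[1],e[2],cv2.contourArea(k)
E
python3 - <<'E'
import pickle,cv2,numpy as np
from h import *
d=pickle.load(open('c0.pkl','rb'))
t,s=d['top'],d['scene']
for nm,tb,sb,z in(('slim',(236,232,285,275),(275,175,325,225),.185),('wide',(415,205,465,250),(380,285,430,335),.145)):
  for th in(200,225,240):
    try:
      a=white(t,tb,th);b=white(s,sb,th)
      print(nm,th,a,b,'plane',plane(t,a[0],z),plane(s,b[0],z),'tri',tri(t,a[0],s,b[0]))
    except Exception as e: print(nm,th,e)
c=t['color'][225:305,190:300,::-1];c2=s['color'][170:290,240:340,::-1]
im=np.zeros((600,800,3),'uint8')
a=cv2.resize(c,None,fx=3.6,fy=3.6,interpolation=0);b=cv2.resize(c2,None,fx=4,fy=4,interpolation=0)
im[:a.shape[0],:a.shape[1]]=a;im[:b.shape[0],400:400+b.shape[1]]=b
cv2.imwrite('pics/crop.png',im)
E
```

```text
slim 200 (array([255.63439941, 251.86575317]), (21.913549423217773, 22.33710289001465), 59.520774841308594, 382.5) (array([295.41497231, 189.19960308]), (10.377588272094727, 19.546249389648438), 90.24249267578125, 157.0) plane [0.46323389 0.39134927 0.185     ] [0.46285934 0.3922222  0.185     ] tri [0.46288574 0.39138789 0.18554778]
slim 225 max() iterable argument is empty
slim 240 max() iterable argument is empty
wide 200 (array([437.94489098, 223.11060143]), (20.29962730407715, 20.929500579833984), 123.2537612915039, 332.5) (array([403.7683239, 302.7447834]), (16.936279296875, 23.742155075073242), 103.79146575927734, 311.0) plane [0.50567752 0.12137898 0.145     ] [0.50569973 0.12257632 0.145     ] tri [0.50528472 0.12170616 0.14611024]
wide 225 max() iterable argument is empty
wide 240 max() iterable argument is empty
```

View pics/crop.png

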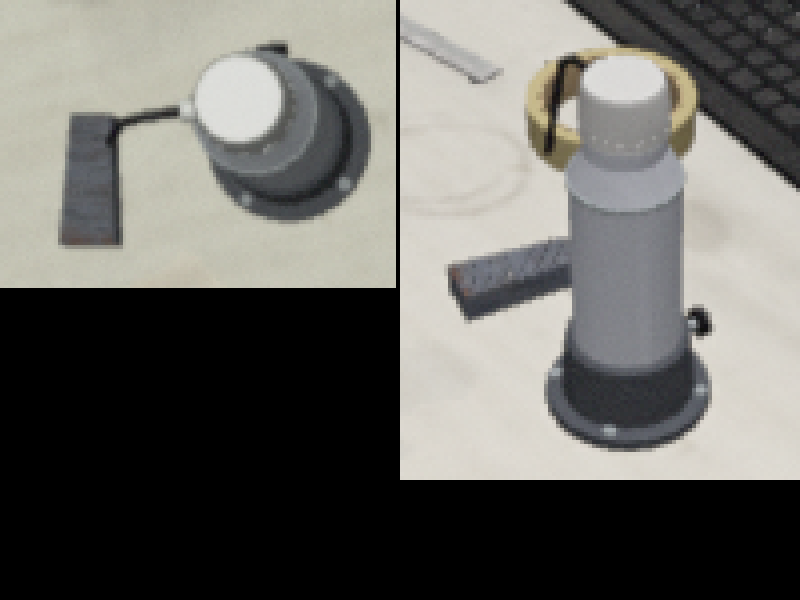

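Run:
```python
import pickle
from h import *
from workcell import bot
from scipy.spatial.transform import Rotation as R
o=bot.get_obs();r=R.from_quat(o['tool_rot'])
print(o['clock'],r.as_matrix().round(4),r.inv().apply(np.array([.4629,.3917,.215])-o['eef_pos']).round(4))
d=pickle.load(open('c0.pkl','rb'))
t=d['top']; m=(t['color'][250:297,200:225].max(2)<125).astype('uint8')
cs,_=cv2.findContours(m,0,1);k=max(cs,key=cv2.contourArea);q=cv2.minAreaRect(k);P=[plane(t,p+np.array([200,250]),.019)[:2].round(3) for p in cv2.boxPoints(q)];c=np.mean(P,0)
print(P,c,np.linalg.norm(c-[.4629,.3917]))
```

```text
0.1 [[-9.755e-01  2.199e-01 -4.000e-04]
 [ 2.199e-01  9.755e-01 -1.900e-03]
 [-0.000e+00 -1.900e-03 -1.000e+00]] [-0.3654 -0.0155  0.0155]
[array([0.415, 0.5  ]), array([0.476, 0.498]), array([0.474, 0.469]), array([0.413, 0.471])] [0.4445 0.4845] 0.09460655368419256
```

The insert measures about 61 x 29 mm and lies 94.6 mm from the slim can's axis, as expected. The cap's height triangulates to 0.1855 m. I'll move above the cap and shut the fingers on the way.

```bash
python3 -m crank '{"dr":[[0,0,0],[0,0,0],[0,0,0],[0,0,0],[0,0,0],[0,0,0],[0,0,0],[0,0,0],[0,0,0],[0,0,0]],"travel":[[-0.04,-0.002,0],[-0.09,-0.004,0],[-0.14,-0.006,0],[-0.19,-0.008,0],[-0.24,-0.010,0],[-0.29,-0.012,0],[-0.33,-0.014,0],[-0.365,-0.0155,0],[-0.365,-0.0155,0],[-0.365,-0.0155,0.01]],"hand":[0,0,0,0,0,0,0,0,0,0]}'
python3 - <<'E'
from workcell import bot,eyes
import cv2,numpy as np
from scipy.spatial.transform import Rotation as R
o=bot.get_obs();r=R.from_quat(o['tool_rot'])
print({k:o[k] for k in('clock','eef_pos','ft_force','grip_width')},r.inv().apply(np.array([.4629,.3917,.185])-o['eef_pos']).round(4))
a=eyes.camera('scene')['color'][80:320,160:480,::-1];
cv2.imwrite('pics/s1.png',cv2.resize(a,None,fx=2.5,fy=2.5))
E
```

```text
clock: 1.35
eef_pos: [0.4625, 0.3926, 0.2212]
tool_rot: [0.111, 0.994, 0.0, 0.0]
ft_force: [-0.5, 0.4, 0.0]
grip_width: -0.0001
{'clock': 1.35, 'eef_pos': array([0.4625075 , 0.39258582, 0.22116363]), 'ft_force': array([-0.49126739,  0.43321341,  0.00088522]), 'grip_width': -6.136665353925359e-05} [-0.0006 -0.0008  0.0362]
```

View pics/s1.png

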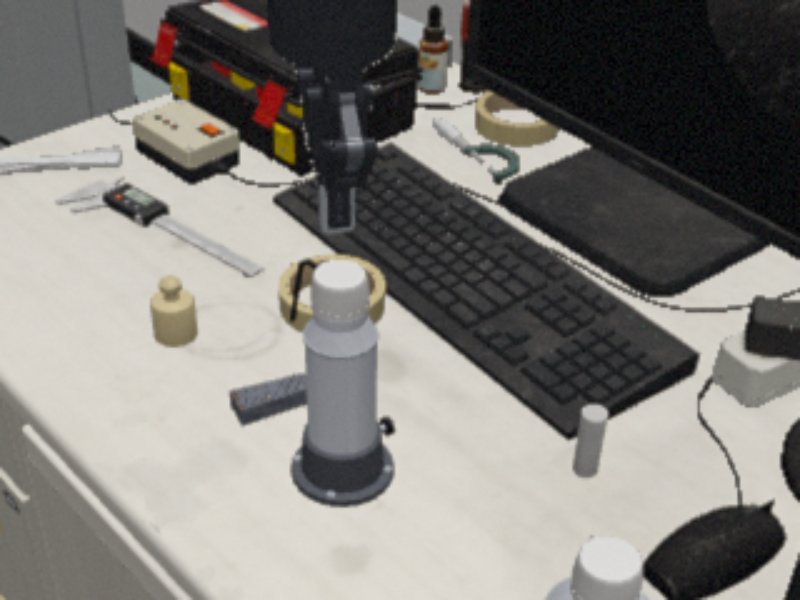

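The closed fingertips (picture about (337,225)) stand right above the slim cap (340,275), and there's nothing in the way. I'll go down to just above the cap.

```bash
python3 -m crank '{"dr":[[0,0,0],[0,0,0],[0,0,0],[0,0,0]],"travel":[[-0.0006,-0.0008,0.015],[-0.0006,-0.0008,0.030],[-0.0006,-0.0008,0.031],[-0.0006,-0.0008,0.031]],"hand":[0,0,0,0]}'
```

```text
clock: 1.9
eef_pos: [0.4628, 0.3915, 0.1902]
tool_rot: [0.11, 0.994, -0.0, -0.0]
ft_force: [-1.4, 0.4, 0.0]
grip_width: -0.0001
```

```bash
python3 -m crank '{"dr":[[0,0,0],[0,0,0]],"travel":[[0,0,0.007],[0,0,0.0145]],"hand":[0,0]}'
```

```text
clock: 2.15
eef_pos: [0.4638, 0.3921, 0.1766]
tool_rot: [0.111, 0.994, 0.001, 0.001]
ft_force: [-2.0, 0.1, 20.7]
grip_width: -0.0001
```

The force is 20.7 N, well over the 4.5 N needed, so the cap is on its stop. I'll hold it there.

```bash
python3 -m crank '{"dr":[[0,0,0],[0,0,0]],"travel":[[0,0,0],[0,0,0]],"hand":[0,0]}'
python3 -m crank '{"dr":[[0,0,0],[0,0,0]],"travel":[[0,0,0],[0,0,0]],"hand":[0,0]}'
python3 -m crank '{"dr":[[0,0,0],[0,0,0],[0,0,0],[0,0,0],[0,0,0]],"travel":[[0,0,-0.03],[0,0,-0.06],[0,0,-0.09],[0,0,-0.09],[0,0,-0.09]],"hand":[0,0,0,0,0]}'
```

```text
clock: 2.4
eef_pos: [0.4638, 0.3921, 0.1771]
tool_rot: [0.111, 0.994, 0.001, 0.001]
ft_force: [-0.9, 1.1, 4.8]
grip_width: -0.0002
clock: 2.65
eef_pos: [0.4637, 0.3921, 0.1771]
tool_rot: [0.111, 0.994, 0.001, 0.001]
ft_force: [-0.2, 0.2, 5.4]
grip_width: -0.0002
clock: 3.28
eef_pos: [0.4628, 0.3911, 0.2647]
tool_rot: [0.111, 0.994, -0.001, -0.001]
ft_force: [-0.7, 0.2, 0.4]
grip_width: 0.0002
```

Run:
```python
from workcell import bot,eyes
import cv2,pickle
from h import *
o=bot.get_obs();print(o['clock'],o['ft_force'])
d=pickle.load(open('c0.pkl','rb'))
s=eyes.camera('scene');t=eyes.camera('top')
for b in((275,175,325,225),(380,285,430,335)): print(white(d['scene'],b,200)[0],white(s,b,200)[0])
a=s['color'][120:360,200:450,::-1];b=t['color'][180:300,180:480,::-1]
im=np.zeros((600,800,3),'uint8');im[:360,:375]=cv2.resize(a,(375,360));im[:168,380:800]=cv2.resize(b,(420,168))
im[180:348,380:800]=cv2.resize(d['top']['color'][180:300,180:480,::-1],(420,168))
cv2.imwrite('pics/end.png',im)
```

```text
3.275 [-0.70082509  0.24792839  0.43899696]
[295.41497231 189.19960308] [295.41497231 189.19960308]
[403.7683239 302.7447834] [403.78219414 302.78971863]
```

View pics/end.png

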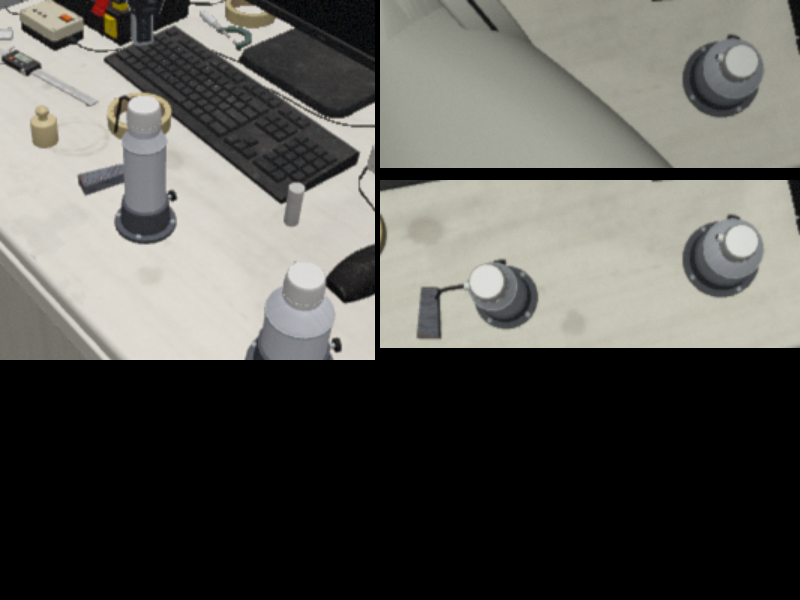

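The scene view shows the slim cap back at its starting pixel (295.4,189.2) and the wide cap unchanged. The arm hides the insert in the top view, so I'll compare the scene view around it and then hand in.

Run:
```python
from workcell import bot,eyes,job
import pickle
from h import *
d=pickle.load(open('c0.pkl','rb'));s=eyes.camera('scene')
f=lambda c:c['color'][225:255,245:285].astype(int)
def cen(c):
    m=(f(c).max(2)<125).astype('uint8');M=cv2.moments(m,True);return M['m10']/M['m00'],M['m01']/M['m00'],M['m00']
ok=np.hypot(*(np.array(cen(s))-cen(d['scene']))[:2])<.3
print(cen(d['scene']),cen(s),abs(f(s)-f(d['scene'])).mean(),ok)
if ok: print(job.job_done())
```

```text
(24.288659793814432, 14.654639175257731, 388.0) (24.275064267352185, 14.699228791773779, 389.0) 1.2677777777777777 True
the job is handed in; nothing more can be done
None
```

I pressed the slim can's cap down once with the shut fingertips, held it for about half a second (0.5 to 0.6 s), and let it go. I then pulled back about 80 mm above the cap and handed the job in at about 3.4 s.

- **Press:** The fingertips reached 0.1766 m (the stop should be at 0.177 m) with a peak force of 20.7 N. During the hold they sat at 0.1771 m with 4.8 to 5.4 N. That is just above the 4.5 N needed to keep the cap fully down, so the hold was on the stop or within about 0.1 mm of it, a thin margin.
- **Release:** The cap's centre came back to exactly its starting pixel in the scene view.
- **Other can and insert:** The wide cap and the insert both moved less than 0.1 pixel in the scene view. The arm hid the slim can and the insert from the top camera at the end, so those checks rest on the scene view alone.
- **Contact:** The force at the end was back to the sensor's noise level, so the robot is touching nothing.

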